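# Clamp a watch case in the leak-test jig and set its air valve two turns open

## Robot

A 6-joint arm with a two-finger parallel gripper is mounted at the origin on the work surface. World frame = base frame: x ahead of the robot, y to its left, z up, the work surface at z = 0. Lengths are in mm, angles in rad, forces in N, time in s.
With the tool pointing down it reaches from about 400 to 925 mm from the base axis. Payload 12.5 kg.
Tool frame: the origin (TCP) lies at the very end of the fingers, on their centre line; the grasp point (between the pads) lies 19 mm behind it; z points along the fingers, y is the line along which they close (so a half turn about z gives the same grasp; the last joint's range is limited). The gripper opens to 95 mm and grips with 3 to 60 N. Pads are 20 mm wide; open, the fingers measure 119 mm over their backs; the gripper's body (75 mm by 180 mm) begins 59 mm behind the grasp point.
Start: joints at [-1.253, 0.491, 1.559, -0, 1.092, -0.106], TCP at [257.041, -569.716, 214.661] pointing down, gripper open.
Joint ranges: [-3.1, 3.1], [-0.84, 2.19], [0.05, 2.79], [-1.13, 4.28], [0.06, 2.93], [-2.69, 2.69]. Speed limits (rad/s): [2.22, 2.22, 2.79, 3.14, 3.14, 3.14].

## Interface

Orientations are given as [roll, pitch, yaw] about the fixed x, y, z axes, in that order (R = Rz(yaw) Ry(pitch) Rx(roll)).
In Python, from cell import env, cams gives the robot as it stands (env), with the cameras (cams).
- The arm moves only by the shell command python3 steer.py FILE, which reads ROWS from the file FILE. ROWS is a JSON list of rows, 1 to 5 of them, each an object with the fields x, y, z (the shift in fractions of the full range, 1 being 0.75 m), spin (a turn about the tool's z in a scale on which 1.0 is 2 pi rad), finger_gap (the opening from 0.0 (shut) to 1.0 (fully open)); a field left out counts as zero (the opening has to be given); each row is the pose to reach, as a shift and turn from the pose commanded when the command began, along the tool's axes at that moment; what a row does not reach only later rows make up. A row lasts 1/12 s, in which the tool goes at most 41.7 mm and 0.125 rad, less where a joint would pass 70% of its speed; a pose out of reach is approached as far as the arm can. The fingers move at their own pace and stop on an object; the grip force is fixed at half the most. Time passes only in rows, so rows that do not move let the fingers close. It prints the time, the measured TCP pose, the force, the opening and the grip force at its end. Shift and turn numbers lie between -1 and 1, and a call with a number outside is refused. Input that does not fit is refused with a message, and nothing moves.
- env.state(): the state, without advancing time (a new reading comes with each control period).
- cams.read_camera(name): name is "side" or "top"; returns (picture, depth): 480x640x3 uint8, red, green, blue; 480x640 float32, mm along the optical axis (not along the pixel's ray), 0 where there is no reading.
- cams.camera_info(name): a dict with "vertical_fov" (degrees; the focal length in pixels is half the picture's height over the tangent of half this angle, whatever the lens; pixels are square), "cx", "cy" (the principal point, pixels), "origin" and "attitude" of the camera in the world. Camera axes: x right, y down, z forward; pixel columns grow to the right and rows downward; lengths in mm; the calibration is good to about 2 mm. A picture is of the moment at which its call begins. camera_info takes no time and is no camera call.
- env.job_done(): hands the job in; it is judged then, once.
The state is a dict: "t": time; "joints": joint angles; "qvel": joint speeds; "tau": joint torques, N m; "eef_pos": TCP position; "tcp_rot": TCP orientation; "ft_force": force on the tool from outside, world axes, zero at the start; "moment": the same for the moment, N m; "opening": opening from 0.0 (shut) to 1.0 (fully open); "grip_force": force on a finger pad.
Only numpy, scipy, OpenCV 4.12 (cv2) and the standard library are available. Lean on these libraries where they do the work, as an engineer would, in place of code of your own. Each camera call takes 0.05 s, during which the arm holds its last target. There are 200 camera calls.

## Task

First swing the red-handled clamp arm over, without letting it drop, until its rubber foot rests on the watch case in the cream nest, and leave it down there. Then turn the blue air valve's crank handle clockwise until the valve is shut against its stop, and back it off exactly two full turns. Finish with the gripper still holding the valve's black handle firmly and still at that setting, and leave everything else on the bench where it is.

Things in the scene. Friction and masses are not known exactly. Their poses are not given: they have to be found in the camera images.
- clamp (a joint): swing of the clamp arm (rad): 0 = level, foot on the case; grows as it swings up and back; 1.57 upright, where its weight goes over centre; starts leaning back on its rest at 2.0. The arm (about 0.3 kg) turns on a level pivot along the jig's y, almost without friction, and falls to whichever side of upright it is let go; clamped, its weight alone presses the case
- clamp_pivot (a point): middle of the clamp arm's pivot pin, fixed on the jig, 79 mm above the bench; its frame is the jig's frame: arm level (clamped) points along the jig's -x, the hinge axis is along y. Two steel cheeks 30 mm (x) wide stand 21 mm to each side of it (y), 94 mm high
- clamp_grip (a point): hold point on the clamp's red cross handle, 36 mm from the arm's centre line towards the jig's +y. The handle is a round bar 16 mm thick, 126 mm long, along the jig's y, across the arm's end 140 mm from the pivot; the arm is 14 mm wide. Swings from 127 mm above and 58 mm behind (+x of) the pivot to level, 140 mm in front; can turn in a light grip
- foot: rubber foot under the clamp arm, 22 mm across, 85 mm from the pivot; lowered, its face comes onto the case's top 55 mm above the bench
- case: round steel watch case with a brass dial, 44 mm across, 14 mm high, loose in the cream nest of the jig, its lowest 5 mm inside the rim with about 2 mm play all round; origin under its centre, 41 mm above the bench
- nest (a point): centre of the nest's floor on the jig, 41 mm above the bench, 85 mm in front (-x) of the clamp pivot; cream nest 68 mm across, rim 46 mm above the bench; the jig's plate is 190 x 90 x 12 mm; frame is the jig's frame
- wheel (a joint): valve opening (rad): 0 = shut against a hard stop; grows as the wheel turns anticlockwise seen from above (6.283 per turn, up to 25.2); starts somewhere between 2.2 and 6.8. Stays where left; an even drag of 3 to 5 N felt at the handle; leaning on it with 15 N at the stop is plenty and does no harm. The wheel does not rise or sink as it turns
- valve_axis (a point): point on the wheel's vertical axis, at the height to grip the handle, 138 mm above the bench. The wheel is blue, 112 mm across, its top 103 mm above the bench, its hub's top 109 mm; the brass body and 80 mm square plate are below it
- valve_grip (a point): point on the axis of the black crank handle at the height to grip, 138 mm above the bench, 50 mm from the wheel's axis; it goes round with the wheel
- spinner: the black crank handle: upright, 20 mm thick, from 107 to 160 mm above the bench, turning freely on its own pin on the wheel's rim, so a gripper can carry it round without turning; origin at its foot
- spare_case: a second steel watch case like the first, 44 mm across, 14 mm high, lying on the bench, not to be touched; origin under its centre
- screwdriver: screwdriver 160 mm long lying at the right side; bystander
- oil_jar: small jar 46 mm across, 60 mm high, behind; bystander; origin under its centre
- loupe: black eye loupe 38 mm across, 30 mm high, at the left side; bystander; origin under its centre
- gasket_ring: brass ring 48 mm across, 8 mm high, behind; bystander
- brush: brush 150 mm long lying at the left side; bystander
- wax_block: red wax block 70 x 45 x 22 mm at the right side; bystander; origin under its centre

How it is judged:
By the outcome, as a careful person would: the job done as asked, in the order asked, and still so for the second after the job is handed in, while the arm keeps its last pose, push and grip.
It also fails if it takes over 72 s, if anything falls off the work surface, if the arm or the gripper's body presses on something with over 40 N, if the wrist force passes 120 N, or if a joint passes its speed limit or range.

## Working session

There is one attempt and no reset: what is moved stays moved. The work goes in short steps, Python scripts to look and compute and a shell command to move; the robot and the scene stay as the last step left them, time stands still between calls to the robot, and variables do not carry over. Pictures are saved under pics/ and viewed, at most 10 in all, crops included, and the job is handed in when it is done.

```bash
ls; mkdir -p pics; python3 - <<'E'
from cell import env, cams
import cv2
print(env.state())
for n in("top","side"):
    print(n,cams.camera_info(n))
    p,d=cams.read_camera(n); cv2.imwrite(f"pics/{n}0.png",p[...,::-1])
    import numpy as np; np.save(f"pics/{n}0.npy",d); np.save(f"pics/{n}0rgb.npy",p)
E
```

```text
cell.py
pics
steer.py
{'t': 0.0, 'joints': array([-1.25259858e+00,  4.91559925e-01,  1.55945118e+00, -1.52049222e-05,
        1.09170597e+00, -1.05596989e-01]), 'qvel': array([-0.00018952,  0.0002909 ,  0.00029873,  0.00028168,  0.00010671,
        0.00139786]), 'tau': array([-2.12609986e-03, -6.12652159e+01, -2.58186185e+01,  6.91409293e-02,
        4.82073217e-02, -8.38770256e-05]), 'eef_pos': array([ 256.95541307, -569.46497292,  214.06093001]), 'tcp_rot': array([-3.14047308e+00, -1.05104517e-04,  4.23801691e-01]), 'ft_force': array([ 0.39444015, -0.44692923,  0.41874593]), 'moment': array([ 0.00792399, -0.08068312,  0.0047386 ]), 'grip_force': 0.0, 'opening': 1.0001334867751}
top {'vertical_fov': 52.935782893441974, 'cx': 318.61457654114975, 'cy': 243.176250030249, 'origin': array([ 4.41952825e+02, -1.77715091e-01,  1.27309976e+03]), 'attitude': array([-2.99714628, -0.00781664, -1.58847452])}
side {'vertical_fov': 52.94131422305357, 'cx': 314.8058479602797, 'cy': 240.62680148039044, 'origin': array([ 289.97171821, 1101.17035126,  744.94943721]), 'attitude': array([-2.0889373 ,  0.02426863, -2.86998241])}
```

View pics/top0.png

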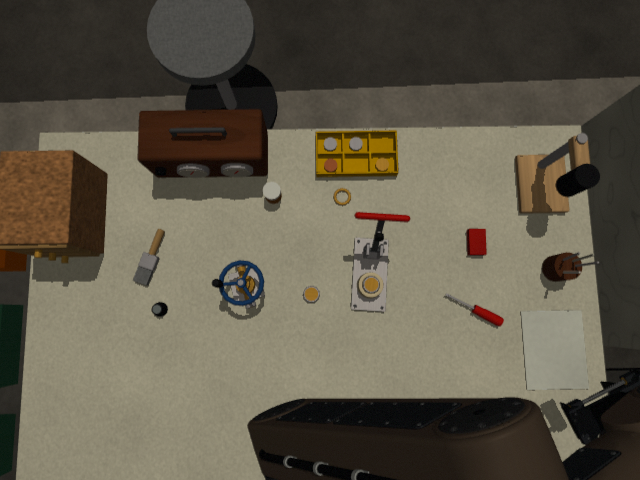

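View pics/side0.png

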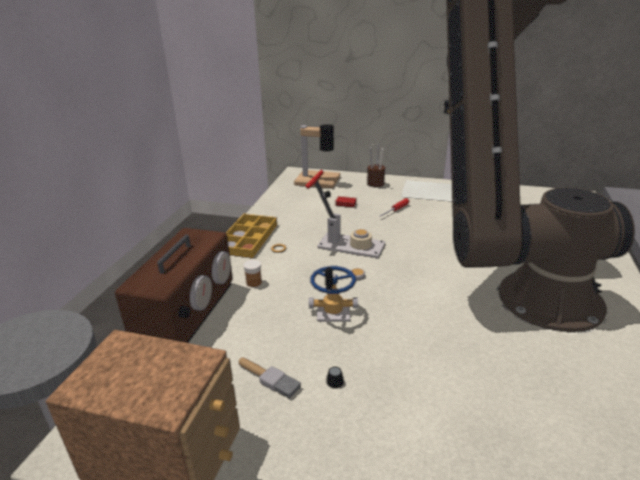

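The top view shows the red bar at (357–408, 217), the nest at (371,286), the valve wheel at (241,283) and its black handle at (217,283). The side view shows the clamp arm leaning back, with the bar at (315,180). Next I measure these.

```bash
cat > h.py <<'E'
import numpy as np, cv2
from cell import env, cams
from scipy.spatial.transform import Rotation as R
def cam(n):
    i=cams.camera_info(n); f=240/np.tan(np.radians(i["vertical_fov"])/2)
    return i,f,R.from_euler('xyz',i["attitude"]).as_matrix()
def cloud(n,d):
    i,f,M=cam(n); v,u=np.mgrid[:480,:640]
    c=np.stack([(u-i["cx"])/f*d,(v-i["cy"])/f*d,d],-1)
    return c@M.T+i["origin"]
def ray(n,u,v,z):
    i,f,M=cam(n); r=M@np.array([(u-i["cx"])/f,(v-i["cy"])/f,1]); o=i["origin"]
    return o+r*(z-o[2])/r[2]
def pix(n,P):
    i,f,M=cam(n); c=(np.atleast_2d(P)-i["origin"])@M
    return np.c_[c[:,0]/c[:,2]*f+i["cx"],c[:,1]/c[:,2]*f+i["cy"]]
E
python3 - <<'E'
from h import *
np.set_printoptions(precision=1,suppress=True)
d=np.load("pics/top0.npy");p=np.load("pics/top0rgb.npy").astype(int);P=cloud("top",d)
def box(u0,u1,v0,v1):
    m=np.zeros((480,640),bool);m[v0:v1,u0:u1]=1;return m
r,g,b=p[...,0],p[...,1],p[...,2]
def rep(n,m):
    q=P[m]; print(n,m.sum(),"med",np.median(q,0),"min",q.min(0),"max",q.max(0)); return q
bench=rep("bench",box(440,470,330,380))
red=rep("redbar",(r>120)&(g<60)&(b<60)&box(350,415,205,230)&(P[...,2]>180))
c=red.mean(0);w,V=np.linalg.eigh(np.cov((red-c).T));print("bar dir",V[:,2],"mid",c)
s=(red-c)@V[:,2];print("extent",s.min(),s.max())
(jm)=box(345,395,235,315)&(P[...,2]>7)&(P[...,2]<20)
rep("plate",jm); v,u=np.where(jm); rect=cv2.minAreaRect(P[jm][:,:2].astype(np.float32));print(rect)
nm=box(350,392,265,305)&(P[...,2]>38)&(P[...,2]<51)
rep("rim",nm);print(cv2.minEnclosingCircle(P[nm][:,:2].astype(np.float32)),cv2.minAreaRect(P[nm][:,:2].astype(np.float32)))
cm=box(350,392,265,305)&(P[...,2]>51)&(P[...,2]<60)
rep("case",cm);print(cv2.minEnclosingCircle(P[cm][:,:2].astype(np.float32)))
ck=box(350,395,235,262)&(P[...,2]>85)&(P[...,2]<98)
rep("cheeks",ck)
wm=(b>80)&(r<60)&box(205,275,250,315)&(P[...,2]>90)&(P[...,2]<112)
rep("wheel",wm);print(cv2.fitEllipse(P[wm][:,:2].astype(np.float32)),cv2.minEnclosingCircle(P[wm][:,:2].astype(np.float32)))
hm=(r<60)&(b<60)&box(205,235,270,300)&(P[...,2]>120)
rep("handle",hm)
hm=box(205,235,270,300)&(P[...,2]>150)
rep("handletop",hm)
print(p[278:290:3,212:224:3].tolist())
E
python3 - <<'E'
import cv2
p=cv2.imread("pics/top0.png")[195:325,195:425]
cv2.imwrite("pics/crop0.png",cv2.resize(p,None,fx=3.4,fy=3.4,interpolation=cv2.INTER_CUBIC))
E
```

```text
bench 1500 med [ 330.6 -359.5    0.2] min [ 267.6 -401.8   -7.3] max [ 442.    -0.2 1273.1]
redbar 198 med [ 656.8 -155.5  213.9] min [ 442.  -214.6  206.1] max [ 666.7   -0.2 1273.1]
bar dir [ 0.2 -0.2 -1. ] mid [ 655.4 -155.2  218.9]
extent -1086.322469012329 19.10383757025996
plate 1588 med [ 547.4 -138.9   12.3] min [ 444.7 -207.     7. ] max [637.8 -93.2  19.9]
((540.213623046875, -152.95294189453125), (109.59181213378906, 189.96554565429688), 83.7610092163086)
rim 272 med [ 508.7 -140.1   46.1] min [ 480.2 -172.7   38.2] max [ 541.5 -111.1   51. ]
((511.23321533203125, -142.71661376953125), 31.94375228881836) ((510.8070983886719, -141.8728485107422), (61.56481170654297, 61.08187484741211), 88.98970031738281)
case 209 med [ 510.3 -142.8   55.1] min [ 489.9 -166.4   51.1] max [ 540.9 -115.9   59.7]
((513.6514282226562, -140.75222778320312), 27.957122802734375)
cheeks 104 med [ 596.4 -149.1   93.1] min [ 581.2 -172.4   85.1] max [ 611.8 -127.6   98. ]
wheel 53 med [522.3 167.6 103.3] min [469.6 128.6  98.8] max [569.3 225.7 110.6]
((522.1665649414062, 179.48619079589844), (95.5242919921875, 99.96127319335938), 31.15742301940918) ((521.544677734375, 179.72096252441406), 52.08028793334961)
handle 71 med [515.  223.8 158.4] min [442.   -0.2 121.4] max [ 524.6  236.3 1273.1]
handletop 62 med [515.  226.4 158.9] min [442.   -0.2 150.2] max [ 524.6  236.3 1273.1]
[[[141, 136, 114], [121, 115, 97], [133, 127, 108], [20, 48, 79]], [[61, 60, 55], [19, 17, 19], [11, 13, 11], [4, 8, 15]], [[45, 43, 36], [21, 19, 20], [9, 9, 7], [5, 5, 8]], [[144, 138, 116], [95, 91, 76], [64, 60, 50], [7, 15, 27]]]
```

View pics/crop0.png

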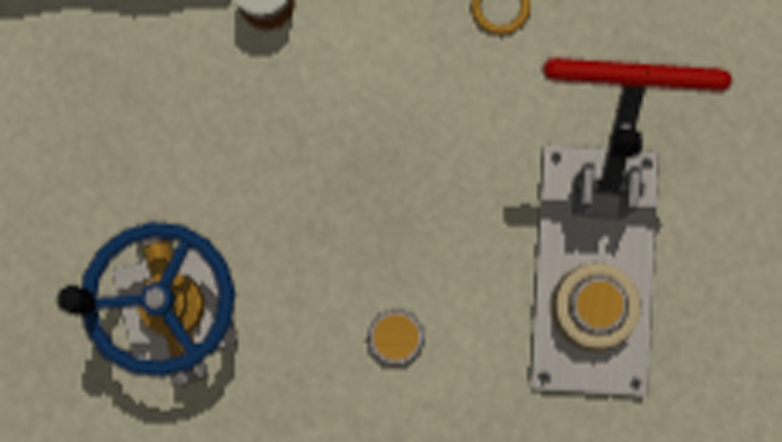

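The crop confirms the layout: the red bar is tilted slightly, the jig is yawed about -0.06, and the wheel's handle is on its left side (+y). Next I refine these with clean fits.

```bash
python3 - <<'E'
from h import *
np.set_printoptions(precision=1,suppress=True)
d=np.load("pics/top0.npy");p=np.load("pics/top0rgb.npy").astype(int);P=cloud("top",d)
v,u=np.mgrid[:480,:640]; r,g,b=p[...,0],p[...,1],p[...,2]; ok=d>0
def B(u0,u1,v0,v1): return ok&(u>=u0)&(u<u1)&(v>=v0)&(v<v1)
red=B(350,415,205,230)&(r>110)&(g<60)&(b<60)
uu,vv=u[red],v[red]; print("red px",uu.min(),uu.max(),"z",np.percentile(P[red][:,2],[5,50,95]))
L=cv2.fitLine(np.c_[uu,vv].astype(np.float32),cv2.DIST_L2,0,.01,.01).ravel()
f=lambda x:L[3]+L[1]/L[0]*(x-L[2])
z=79+127.
a=ray("top",uu.min()-.5,f(uu.min()-.5),z);c=ray("top",uu.max()+.5,f(uu.max()+.5),z)
print("ends",a,c,np.linalg.norm(a-c),"mid",(a+c)/2,"yaw",np.arctan2(-(a-c)[0],(a-c)[1]))
m=B(345,395,235,315)&(P[...,2]>8)&(P[...,2]<16)&(p.min(-1)>0)
k=cv2.connectedComponentsWithStats(m.astype(np.uint8))
l=1+k[2][1:,4].argmax();mm=k[1]==l
print(cv2.minAreaRect(P[mm][:,:2].astype(np.float32)))
# plate edge lines
for s in ("left","right"):
    pts=[]
    for row in range(265,306):
        q=np.where(mm[row])[0]
        if len(q): pts.append(P[row,q[0 if s=="left" else -1]][:2])
    pts=np.array(pts,np.float32); w=cv2.fitLine(pts,cv2.DIST_HUBER,0,.01,.01).ravel(); print(s,w[1]/w[0],w[2:])
cr=B(350,392,265,305)&(P[...,2]>43)&(P[...,2]<49); print("nest",cv2.fitEllipse(cv2.convexHull(P[cr][:,:2].astype(np.float32))))
br=B(355,387,270,302)&(r-b>60)&(P[...,2]>50); print("dial px",u[br].mean(),v[br].mean(),ray("top",u[br].mean(),v[br].mean(),55))
w=B(205,275,250,315)&(b-r>40); h=cv2.convexHull(np.c_[u[w],v[w]].astype(np.float32))
e=cv2.fitEllipse(h);print("wheel",e,ray("top",*e[0],100))
hm=B(205,232,270,300)&(P[...,2]>145)&(P[...,2]<170);print("handle",hm.sum(),P[hm][:,:2].mean(0),ray("top",u[hm].mean(),v[hm].mean(),160),np.percentile(P[hm][:,:2],[2,98],0))
hub=B(236,247,277,289)&(P[...,2]>105);print("hub",hub.sum(),P[hub].mean(0))
# side
d=np.load("pics/side0.npy");p=np.load("pics/side0rgb.npy").astype(int);Q=cloud("side",d);r,g,b=p[...,0],p[...,1],p[...,2];ok=d>0
hm=B(318,345,262,298)&(p.max(-1)<60)&(Q[...,2]>108)&(Q[...,2]<170);print("side handle",hm.sum(),np.median(Q[hm],0),Q[hm].min(0),Q[hm].max(0))
red=B(300,330,165,195)&(r>110)&(g<60)&(b<60);q=Q[red];print("side red",red.sum(),q.mean(0),np.percentile(q,[3,97],0))
E
```

```text
red px 356 409 z [209.8 213.9 217.2]
ends [662.4 -95.7 206. ] [ 652.4 -217.5  206. ] 122.17569822101862 mid [ 657.4 -156.6  206. ] yaw -0.08241573644719094
((541.4137573242188, -145.34226989746094), (90.36431121826172, 190.1295928955078), 85.20598602294922)
left -0.08318328 [513.6 -99.3]
right -0.07510124 [ 509.4 -186.2]
nest ((511.30340576171875, -142.28688049316406), (62.06690216064453, 62.52907943725586), 61.09392547607422)
dial px 370.95 283.9714285714286 [ 512.7 -143.1   55. ]
wheel ((241.00335693359375, 282.4626770019531), (43.29941177368164, 44.350337982177734), 52.65311050415039) [519.2 177.7 100. ]
handle 62 [515.2 226.8] [515.1 226.4 160. ] [[506.2 218.7]
 [524.5 236.2]]
hub 61 [517.5 178.3 107.7]
side handle 132 [514.2 234.7 138.6] [507.6 223.9 110. ] [523.1 240.4 160.9]
side red 56 [ 651.8 -139.3  211.1] [[ 645.8 -193.   207.3]
 [ 659.1  -95.4  215. ]]
```

Careful with the scale: shifts go in shares of 0.75 m and turns go in shares of 2 pi rad. That gives: 184 mm / 750 = 0.2453, 147 mm / 750 = 0.196.

```bash
echo '[{"x": 0.048, "y": -0.0213, "z": -0.016, "finger_gap": 1}, {"x": 0.0973, "y": -0.044, "z": -0.032, "finger_gap": 1}, {"x": 0.1467, "y": -0.0653, "z": -0.048, "finger_gap": 1}, {"x": 0.196, "y": -0.088, "z": -0.0613, "finger_gap": 1}, {"x": 0.2453, "y": -0.1093, "z": -0.0747, "finger_gap": 1}]' > next.json && python3 steer.py next.json
echo '[{"x": 0.0493, "y": -0.0213, "finger_gap": 1}, {"x": 0.0973, "y": -0.044, "finger_gap": 1}, {"x": 0.1467, "y": -0.0653, "finger_gap": 1}, {"x": 0.196, "y": -0.088, "finger_gap": 1}, {"x": 0.2453, "y": -0.1093, "finger_gap": 1}]' > next.json && python3 steer.py next.json
echo '[{"x": 0.0493, "y": -0.0213, "finger_gap": 1}, {"x": 0.0973, "y": -0.044, "finger_gap": 1}, {"x": 0.1467, "y": -0.0653, "finger_gap": 1}, {"x": 0.196, "y": -0.088, "finger_gap": 1}, {"x": 0.244, "y": -0.1093, "finger_gap": 1}]' > next.json && python3 steer.py next.json
echo '[{"spin": -0.0191, "finger_gap": 1}, {"spin": -0.0382, "finger_gap": 1}, {"spin": -0.0573, "finger_gap": 1}, {"spin": -0.0764, "finger_gap": 0.8}, {"spin": -0.0955, "finger_gap": 0.6}]' > next.json && python3 steer.py next.json
echo '[{"spin": -0.0191, "finger_gap": 0.5}, {"spin": -0.0382, "finger_gap": 0.5}, {"spin": -0.0573, "finger_gap": 0.5}, {"spin": -0.074, "finger_gap": 0.5}, {"spin": -0.074, "finger_gap": 0.5}]' > next.json && python3 steer.py next.json
```

```text
t: 0.52
eef_pos: [391.0, -418.6, 270.7]
tcp_rot: [-3.141, 0.0, 0.423]
ft_force: [0.2, 0.4, 0.2]
opening: 1.0
grip_force: 0.0
t: 0.93
eef_pos: [525.1, -267.9, 270.2]
tcp_rot: [-3.141, 0.0, 0.424]
ft_force: [-0.2, -0.8, -0.3]
opening: 0.999
grip_force: 0.0
t: 1.35
eef_pos: [658.3, -117.8, 270.0]
tcp_rot: [-3.141, 0.0, 0.424]
ft_force: [0.7, -1.2, 0.6]
opening: 0.998
grip_force: 0.0
t: 1.77
eef_pos: [657.2, -119.6, 269.8]
tcp_rot: [-3.141, 0.0, 1.03]
ft_force: [-0.5, 0.0, -0.8]
opening: 0.912
grip_force: 0.0
t: 2.18
eef_pos: [657.2, -119.8, 269.9]
tcp_rot: [-3.141, -0.0, 1.494]
ft_force: [0.6, 0.6, 0.2]
opening: 0.568
grip_force: 0.0
```

In the tool's units: 82 mm / 750 = 0.1093, 75 mm / 750 = 0.1.

```bash
echo '[{"z": 0.0267, "finger_gap": 0.5}, {"z": 0.0533, "finger_gap": 0.5}, {"z": 0.08, "finger_gap": 0.5}, {"z": 0.1, "finger_gap": 0.5}, {"z": 0.1093, "finger_gap": 0.5}]' > next.json && python3 steer.py next.json
python3 - <<'E'
from h import *
print(env.state()["eef_pos"])
for n in("top","side"):
    p,d=cams.read_camera(n); s=(slice(130,310),slice(280,520)) if n=="top" else (slice(110,290),slice(220,460))
    cv2.imwrite(f"pics/{n}1.png",cv2.resize(p[s][...,::-1],None,fx=1.6,fy=2.5 if 0 else 1.6,interpolation=2))
a=cv2.imread("pics/top1.png");b=cv2.imread("pics/side1.png");cv2.imwrite("pics/both1.png",np.hstack([a,b]))
E
```

```text
t: 2.6
eef_pos: [656.5, -119.6, 185.9]
tcp_rot: [-3.138, -0.001, 1.485]
ft_force: [-0.1, -0.1, -1.1]
opening: 0.503
grip_force: 0.0
[ 656.496411   -119.63314444  185.90596676]
```

View pics/both1.png

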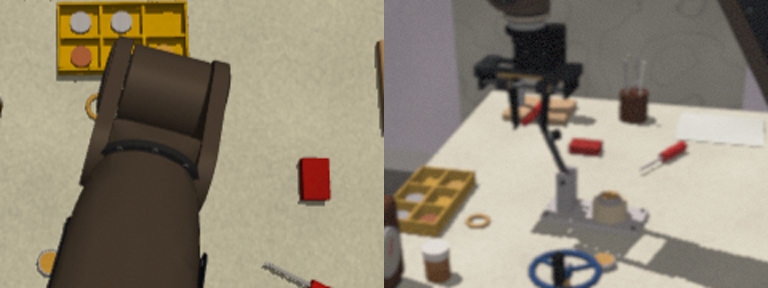

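The side view shows the red bar sitting between the two fingers at about (530,112). Closing now.

```bash
echo '[{"finger_gap": 0.3}, {"finger_gap": 0.2}, {"finger_gap": 0.1}, {"finger_gap": 0}, {"finger_gap": 0}]' > next.json && python3 steer.py next.json
echo '[{"finger_gap": 0}, {"finger_gap": 0}, {"finger_gap": 0}]' > next.json && python3 steer.py next.json
```

```text
t: 3.12
eef_pos: [657.4, -119.9, 188.9]
tcp_rot: [3.141, 0.0, 1.489]
ft_force: [-0.2, 0.5, -0.2]
opening: 0.205
grip_force: 0.0
t: 3.37
eef_pos: [657.7, -119.9, 188.8]
tcp_rot: [3.14, 0.0, 1.489]
ft_force: [1.5, 1.0, 3.4]
opening: 0.157
grip_force: 30.0
```

In the tool's units: -68.2 mm / 750 = -0.0909, -54.2 mm / 750 = -0.0723.

```bash
echo '[{"y": -0.0173, "z": -0.0069, "finger_gap": 0}, {"y": -0.0353, "z": -0.012, "finger_gap": 0}, {"y": -0.0536, "z": -0.0153, "finger_gap": 0}, {"y": -0.0723, "z": -0.0168, "finger_gap": 0}, {"y": -0.0909, "z": -0.0165, "finger_gap": 0}]' > next.json && python3 steer.py next.json
```

```text
t: 3.78
eef_pos: [589.5, -113.9, 201.5]
tcp_rot: [3.139, -0.0, 1.489]
ft_force: [2.5, 2.5, -0.4]
opening: 0.16
grip_force: 30.0
```

In the tool's units: -65.7 mm / 750 = -0.0876, -53.6 mm / 750 = -0.0715.

```bash
echo '[{"y": -0.0185, "z": 0.0023, "finger_gap": 0}, {"y": -0.0368, "z": 0.0064, "finger_gap": 0}, {"y": -0.0544, "z": 0.0123, "finger_gap": 0}, {"y": -0.0715, "z": 0.0199, "finger_gap": 0}, {"y": -0.0876, "z": 0.0292, "finger_gap": 0}]' > next.json && python3 steer.py next.json
echo '[{"y": -0.0152, "z": 0.0108, "finger_gap": 0}, {"y": -0.0292, "z": 0.0232, "finger_gap": 0}, {"y": -0.042, "z": 0.0368, "finger_gap": 0}, {"y": -0.0532, "z": 0.0517, "finger_gap": 0}, {"y": -0.0631, "z": 0.0676, "finger_gap": 0}]' > next.json && python3 steer.py next.json
```

```text
t: 4.2
eef_pos: [523.5, -108.4, 179.0]
tcp_rot: [3.14, -0.0, 1.489]
ft_force: [3.1, 2.7, -1.2]
opening: 0.159
grip_force: 30.0
t: 4.62
eef_pos: [476.6, -104.6, 127.9]
tcp_rot: [3.14, -0.0, 1.488]
ft_force: [6.9, 4.0, -3.3]
opening: 0.159
grip_force: 30.0
```

In the tool's units: 58.7 mm / 750 = 0.0783, 50.3 mm / 750 = 0.0671.

```bash
echo '[{"y": -0.008, "z": 0.0168, "finger_gap": 0}, {"y": -0.0144, "z": 0.0343, "finger_gap": 0}, {"y": -0.0191, "z": 0.0524, "finger_gap": 0}, {"y": -0.0215, "z": 0.0671, "finger_gap": 0}, {"y": -0.0224, "z": 0.0783, "finger_gap": 0}]' > next.json && python3 steer.py next.json
echo '[{"z": 0.0027, "finger_gap": 0}, {"z": 0.0053, "finger_gap": 0}, {"z": 0.0067, "finger_gap": 0}, {"z": 0.008, "finger_gap": 0}, {"z": 0.008, "finger_gap": 0}]' > next.json && python3 steer.py next.json
```

```text
t: 5.03
eef_pos: [461.1, -103.5, 69.0]
tcp_rot: [3.139, 0.0, 1.488]
ft_force: [7.8, 6.0, -0.2]
opening: 0.162
grip_force: 30.0
t: 5.45
eef_pos: [461.2, -103.8, 65.3]
tcp_rot: [3.138, 0.001, 1.489]
ft_force: [-1.0, 4.6, 28.0]
opening: 0.161
grip_force: 30.0
```

In the tool's units: -2 mm / 750 = -0.0027, -1 mm / 750 = -0.0013.

```bash
echo '[{"z": -0.0013, "finger_gap": 0}, {"z": -0.0027, "finger_gap": 0}, {"z": -0.0027, "finger_gap": 0}, {"z": -0.0027, "finger_gap": 0}]' > next.json && python3 steer.py next.json
echo '[{"finger_gap": 0.18}, {"finger_gap": 0.2}, {"finger_gap": 0.25}, {"finger_gap": 0.3}, {"finger_gap": 0.35}]' > next.json && python3 steer.py next.json
echo '[{"z": -0.0067, "finger_gap": 0.4}, {"z": -0.02, "finger_gap": 0.45}, {"z": -0.0533, "finger_gap": 0.45}, {"z": -0.1067, "finger_gap": 0.45}, {"z": -0.16, "finger_gap": 0.5}]' > next.json && python3 steer.py next.json
```

```text
t: 5.78
eef_pos: [461.1, -103.7, 65.9]
tcp_rot: [3.139, 0.001, 1.489]
ft_force: [4.7, 2.6, 3.6]
opening: 0.162
grip_force: 30.0
t: 6.2
eef_pos: [459.6, -103.6, 65.3]
tcp_rot: [-3.141, -0.0, 1.489]
ft_force: [-0.0, -0.1, 1.2]
opening: 0.32
grip_force: 0.0
t: 6.62
eef_pos: [459.1, -103.4, 186.6]
tcp_rot: [-3.139, -0.001, 1.489]
ft_force: [2.4, 0.6, 0.6]
opening: 0.475
grip_force: 0.0
```

In the tool's units: 185 mm / 750 = 0.2467, 148 mm / 750 = 0.1973.

```bash
echo '[{"x": 0.0493, "y": 0.004, "z": -0.02, "finger_gap": 0.5}, {"x": 0.0987, "y": 0.008, "z": -0.02, "finger_gap": 0.5}, {"x": 0.148, "y": 0.0133, "z": -0.02, "finger_gap": 0.5}, {"x": 0.1973, "y": 0.0173, "z": -0.02, "finger_gap": 0.5}, {"x": 0.2467, "y": 0.0213, "z": -0.02, "finger_gap": 0.5}]' > next.json && python3 steer.py next.json
echo '[{"x": 0.0493, "y": 0.004, "finger_gap": 0.5}, {"x": 0.0987, "y": 0.008, "finger_gap": 0.5}, {"x": 0.148, "y": 0.0133, "finger_gap": 0.5}, {"x": 0.198, "y": 0.0173, "finger_gap": 0.5}, {"x": 0.198, "y": 0.0173, "finger_gap": 0.5}]' > next.json && python3 steer.py next.json
python3 - <<'E'
from h import *
np.set_printoptions(precision=1,suppress=True)
im=[]
for n in("top","side"):
    p,d=cams.read_camera(n); np.save(f"pics/{n}2.npy",d);np.save(f"pics/{n}2rgb.npy",p)
    s=(slice(200,320),slice(320,420)) if n=="top" else (slice(160,340),slice(270,420))
    im.append(cv2.resize(p[s][...,::-1],(400,480),interpolation=2))
cv2.imwrite("pics/both2.png",np.hstack(im))
d=np.load("pics/top2.npy");p=np.load("pics/top2rgb.npy").astype(int);P=cloud("top",d)
v,u=np.mgrid[:480,:640];r=(p[...,0]>110)&(p[...,1]<60)&(d>0)&(u>345)&(u<415)&(v>270)&(v<330);print(r.sum(),P[r].mean(0),np.percentile(P[r],[3,97],0))
E
```

```text
t: 7.03
eef_pos: [490.8, 81.2, 201.0]
tcp_rot: [3.141, 0.0, 1.488]
ft_force: [1.7, 0.4, 0.1]
opening: 0.501
grip_force: 0.0
t: 7.45
eef_pos: [516.5, 231.4, 200.5]
tcp_rot: [3.141, -0.001, 1.492]
ft_force: [-0.3, 0.9, -0.1]
opening: 0.498
grip_force: 0.0
255 [ 457.9 -138.    85.9] [[ 449.2 -193.9   81.2]
 [ 466.3  -82.    90.2]]
```

View pics/both2.png

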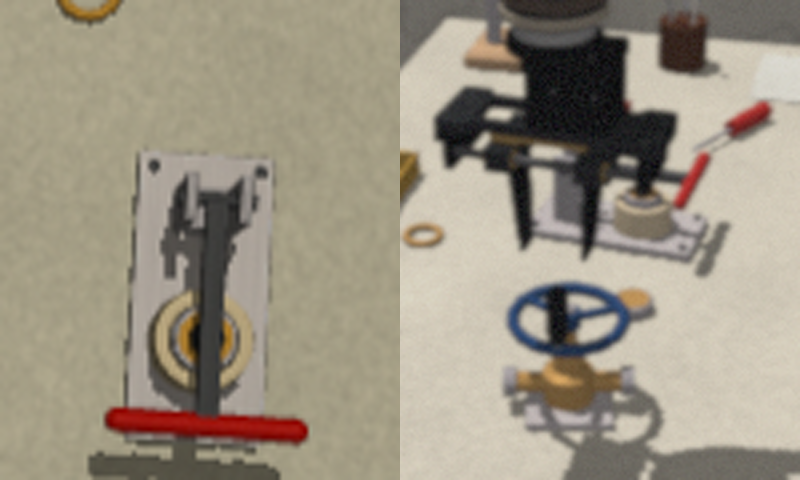

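The left panel (top view) shows the clamp arm level, with its foot on the dial and the red bar at the front. The right panel (side view) shows the fingers above the black handle at (557,315). I descend and grip it.

```bash
echo '[{"x": -0.0061, "y": -0.0012, "finger_gap": 0.5}, {"x": -0.0061, "y": -0.0012, "z": 0.0267, "finger_gap": 0.5}, {"x": -0.0061, "y": -0.0012, "z": 0.0533, "finger_gap": 0.5}, {"x": -0.0061, "y": -0.0012, "z": 0.08, "finger_gap": 0.5}, {"x": -0.0061, "y": -0.0012, "z": 0.1053, "finger_gap": 0.5}]' > next.json && python3 steer.py next.json
echo '[{"finger_gap": 0.4}, {"finger_gap": 0.3}, {"finger_gap": 0.1}, {"finger_gap": 0}, {"finger_gap": 0}]' > next.json && python3 steer.py next.json
echo '[{"finger_gap": 0}, {"finger_gap": 0}, {"finger_gap": 0}]' > next.json && python3 steer.py next.json
```

```text
t: 7.97
eef_pos: [514.7, 220.0, 120.9]
tcp_rot: [3.141, 0.0, 1.487]
ft_force: [-0.4, -0.9, -0.2]
opening: 0.502
grip_force: 0.0
t: 8.38
eef_pos: [515.5, 221.8, 122.6]
tcp_rot: [3.139, -0.001, 1.489]
ft_force: [2.2, 0.2, 2.0]
opening: 0.21
grip_force: 17.8
t: 8.63
eef_pos: [515.6, 221.8, 122.6]
tcp_rot: [3.139, -0.0, 1.489]
ft_force: [0.3, -3.2, 7.1]
opening: 0.204
grip_force: 30.0
```

The grip is about 5 mm off along the pads, because the earlier reading was mid-motion. I regrip centred.

In the tool's units: 5 mm / 750 = 0.0067, 2.5 mm / 750 = 0.0033.

```bash
echo '[{"finger_gap": 0.3}, {"finger_gap": 0.35}, {"finger_gap": 0.35}, {"x": 0.0033, "finger_gap": 0.35}, {"x": 0.0067, "finger_gap": 0.35}]' > next.json && python3 steer.py next.json
echo '[{"finger_gap": 0.3}, {"finger_gap": 0.3}, {"finger_gap": 0.1}, {"finger_gap": 0}, {"finger_gap": 0}]' > next.json && python3 steer.py next.json
echo '[{"finger_gap": 0}, {"finger_gap": 0}, {"finger_gap": 0}]' > next.json && python3 steer.py next.json
```

```text
t: 9.05
eef_pos: [515.2, 227.0, 121.3]
tcp_rot: [-3.141, 0.0, 1.489]
ft_force: [-0.6, -0.1, -0.2]
opening: 0.351
grip_force: 0.0
t: 9.47
eef_pos: [515.4, 226.8, 121.4]
tcp_rot: [3.141, 0.0, 1.489]
ft_force: [0.1, 0.2, -0.5]
opening: 0.201
grip_force: 30.0
t: 9.72
eef_pos: [515.4, 226.8, 121.4]
tcp_rot: [3.141, 0.0, 1.489]
ft_force: [2.1, -0.2, -0.8]
opening: 0.208
grip_force: 30.0
```

In the tool's units: -62.51 mm / 750 = -0.0833, 56.1 mm / 750 = 0.0748.

```bash
cat > chk.py <<'E'
# prints measured crank angle (deg, tool frame) and forces; exit 1 if resisted beyond limit
import sys
from h import *
lim,sg=float(sys.argv[1]),float(sys.argv[2])  # sg +1 clockwise, -1 anticlockwise
C=np.array([517.9,176.86]); s=env.state(); q=s["eef_pos"][:2]-C; r=np.hypot(*q); n=q/r
t=np.array([n[1],-n[0]])*sg; F=s["ft_force"][:2]
print("t %.2f alpha %.1f r %.1f resist %.1f radial %.1f fz %.1f grip %.1f"%(s["t"],np.degrees(1.489-np.arctan2(q[1],q[0]))%360,r,-F@t,F@n,s["ft_force"][2],s["grip_force"]))
sys.exit(-F@t>lim)
E
python3 chk.py 50 1; echo '[{"x": -0.0017, "y": 0.026, "finger_gap": 0}, {"x": -0.0132, "y": 0.0493, "finger_gap": 0}, {"x": -0.0328, "y": 0.0664, "finger_gap": 0}, {"x": -0.0574, "y": 0.0748, "finger_gap": 0}, {"x": -0.0833, "y": 0.0731, "finger_gap": 0}]' > next.json && python3 steer.py next.json; python3 chk.py 50 1;echo '[{"finger_gap": 0}, {"finger_gap": 0}]' > next.json && python3 steer.py next.json; python3 chk.py 50 1
```

```text
t 9.72 alpha 352.5 r 50.0 resist -2.1 radial -0.3 fz -0.8 grip 30.0
t: 10.13
eef_pos: [567.1, 160.1, 121.3]
tcp_rot: [3.138, -0.001, 1.489]
ft_force: [-0.9, 6.0, -1.3]
opening: 0.206
grip_force: 30.0
t 10.13 alpha 104.1 r 51.9 resist 5.4 radial -2.8 fz -1.3 grip 30.0
t: 10.3
eef_pos: [566.1, 158.6, 121.4]
tcp_rot: [3.139, 0.001, 1.488]
ft_force: [8.2, -6.8, -5.7]
opening: 0.209
grip_force: 30.0
t 10.30 alpha 106.1 r 51.5 resist -3.4 radial 10.1 fz -5.7 grip 30.0False
False
False
```

In the tool's units: -6.19 mm / 750 = -0.0083, -3 mm / 750 = -0.004.

```bash
sed -i 's/517.9,176.86/518.7,176.9/' chk.py; K="python3 chk.py 14 1"; q() { cat >/dev/null; }
echo '[{"x": -0.004, "y": -0.0008, "finger_gap": 0}, {"x": -0.0083, "y": -0.0016, "finger_gap": 0}, {"x": -0.0083, "y": -0.0016, "finger_gap": 0}]' > next.json && python3 steer.py next.json|q; $K &&
echo '[{"x": -0.004, "y": -0.0019, "finger_gap": 0}, {"x": -0.0078, "y": -0.0039, "finger_gap": 0}, {"x": -0.0078, "y": -0.0039, "finger_gap": 0}]' > next.json && python3 steer.py next.json|q && $K &&
echo '[{"x": -0.0037, "y": -0.0024, "finger_gap": 0}, {"x": -0.0073, "y": -0.0048, "finger_gap": 0}, {"x": -0.0073, "y": -0.0048, "finger_gap": 0}]' > next.json && python3 steer.py next.json|q && $K &&
echo '[{"x": -0.0033, "y": -0.0028, "finger_gap": 0}, {"x": -0.0066, "y": -0.0057, "finger_gap": 0}, {"x": -0.0066, "y": -0.0057, "finger_gap": 0}]' > next.json && python3 steer.py next.json|q && $K &&
echo '[{"x": -0.0029, "y": -0.0032, "finger_gap": 0}, {"x": -0.0057, "y": -0.0066, "finger_gap": 0}, {"x": -0.0057, "y": -0.0066, "finger_gap": 0}]' > next.json && python3 steer.py next.json|q && $K &&
echo '[{"x": -0.0024, "y": -0.0036, "finger_gap": 0}, {"x": -0.0048, "y": -0.0073, "finger_gap": 0}, {"x": -0.0048, "y": -0.0073, "finger_gap": 0}]' > next.json && python3 steer.py next.json|q && $K
```

```text
t 10.55 alpha 112.4 r 50.9 resist 0.3 radial 7.0 fz -4.1 grip 30.0False
```

In the tool's units: -5.87 mm / 750 = -0.0078, -3 mm / 750 = -0.004.

```bash
sed -i 's/sys.exit(-F@t>lim)/sys.exit(int(-F@t>lim))/' chk.py; K="python3 chk.py 14 1"; q() { cat >/dev/null; }
echo '[{"x": -0.004, "y": -0.0019, "finger_gap": 0}, {"x": -0.0078, "y": -0.0039, "finger_gap": 0}, {"x": -0.0078, "y": -0.0039, "finger_gap": 0}]' > next.json && python3 steer.py next.json|q && $K &&
echo '[{"x": -0.0037, "y": -0.0024, "finger_gap": 0}, {"x": -0.0073, "y": -0.0048, "finger_gap": 0}, {"x": -0.0073, "y": -0.0048, "finger_gap": 0}]' > next.json && python3 steer.py next.json|q && $K &&
echo '[{"x": -0.0033, "y": -0.0028, "finger_gap": 0}, {"x": -0.0066, "y": -0.0057, "finger_gap": 0}, {"x": -0.0066, "y": -0.0057, "finger_gap": 0}]' > next.json && python3 steer.py next.json|q && $K &&
echo '[{"x": -0.0029, "y": -0.0032, "finger_gap": 0}, {"x": -0.0057, "y": -0.0066, "finger_gap": 0}, {"x": -0.0057, "y": -0.0066, "finger_gap": 0}]' > next.json && python3 steer.py next.json|q && $K &&
echo '[{"x": -0.0024, "y": -0.0036, "finger_gap": 0}, {"x": -0.0048, "y": -0.0073, "finger_gap": 0}, {"x": -0.0048, "y": -0.0073, "finger_gap": 0}]' > next.json && python3 steer.py next.json|q && $K
```

```text
t 10.80 alpha 119.8 r 50.8 resist -0.0 radial 7.3 fz -6.2 grip 30.0
t 11.05 alpha 127.3 r 50.8 resist 0.2 radial 6.1 fz -4.6 grip 30.0
t 11.30 alpha 134.9 r 50.7 resist 0.1 radial 5.6 fz -5.1 grip 30.0
t 11.55 alpha 142.5 r 50.5 resist 1.1 radial 5.7 fz -4.5 grip 30.0
t 11.80 alpha 150.1 r 50.4 resist 1.7 radial 5.8 fz -2.8 grip 30.0
```

In the tool's units: -5.87 mm / 750 = -0.0078, -3 mm / 750 = -0.004.

```bash
K="python3 chk.py 12 1"; q() { cat >/dev/null; }
echo '[{"x": -0.0019, "y": -0.004, "finger_gap": 0}, {"x": -0.0039, "y": -0.0078, "finger_gap": 0}, {"x": -0.0039, "y": -0.0078, "finger_gap": 0}]' > next.json && python3 steer.py next.json|q && $K &&
echo '[{"x": -0.0013, "y": -0.0041, "finger_gap": 0}, {"x": -0.0028, "y": -0.0083, "finger_gap": 0}, {"x": -0.0028, "y": -0.0083, "finger_gap": 0}]' > next.json && python3 steer.py next.json|q && $K &&
echo '[{"x": -0.0008, "y": -0.0043, "finger_gap": 0}, {"x": -0.0017, "y": -0.0085, "finger_gap": 0}, {"x": -0.0017, "y": -0.0085, "finger_gap": 0}]' > next.json && python3 steer.py next.json|q && $K &&
echo '[{"x": -0.0003, "y": -0.0044, "finger_gap": 0}, {"x": -0.0006, "y": -0.0087, "finger_gap": 0}, {"x": -0.0006, "y": -0.0087, "finger_gap": 0}]' > next.json && python3 steer.py next.json|q && $K &&
echo '[{"x": 0.0003, "y": -0.0044, "finger_gap": 0}, {"x": 0.0006, "y": -0.0087, "finger_gap": 0}, {"x": 0.0006, "y": -0.0087, "finger_gap": 0}]' > next.json && python3 steer.py next.json|q && $K &&
echo '[{"x": 0.0008, "y": -0.0043, "finger_gap": 0}, {"x": 0.0017, "y": -0.0085, "finger_gap": 0}, {"x": 0.0017, "y": -0.0085, "finger_gap": 0}]' > next.json && python3 steer.py next.json|q && $K &&
echo '[{"x": 0.0013, "y": -0.0041, "finger_gap": 0}, {"x": 0.0028, "y": -0.0083, "finger_gap": 0}, {"x": 0.0028, "y": -0.0083, "finger_gap": 0}]' > next.json && python3 steer.py next.json|q && $K &&
echo '[{"x": 0.0019, "y": -0.004, "finger_gap": 0}, {"x": 0.0039, "y": -0.0078, "finger_gap": 0}, {"x": 0.0039, "y": -0.0078, "finger_gap": 0}]' > next.json && python3 steer.py next.json|q && $K &&
echo '[{"x": 0.0024, "y": -0.0036, "finger_gap": 0}, {"x": 0.0048, "y": -0.0073, "finger_gap": 0}, {"x": 0.0048, "y": -0.0073, "finger_gap": 0}]' > next.json && python3 steer.py next.json|q && $K &&
echo '[{"x": 0.0029, "y": -0.0032, "finger_gap": 0}, {"x": 0.0057, "y": -0.0066, "finger_gap": 0}, {"x": 0.0057, "y": -0.0066, "finger_gap": 0}]' > next.json && python3 steer.py next.json|q && $K &&
echo '[{"x": 0.0033, "y": -0.0028, "finger_gap": 0}, {"x": 0.0066, "y": -0.0057, "finger_gap": 0}, {"x": 0.0066, "y": -0.0057, "finger_gap": 0}]' > next.json && python3 steer.py next.json|q && $K &&
echo '[{"x": 0.0037, "y": -0.0024, "finger_gap": 0}, {"x": 0.0073, "y": -0.0048, "finger_gap": 0}, {"x": 0.0073, "y": -0.0048, "finger_gap": 0}]' > next.json && python3 steer.py next.json|q && $K &&
echo '[{"x": 0.004, "y": -0.0019, "finger_gap": 0}, {"x": 0.0078, "y": -0.0039, "finger_gap": 0}, {"x": 0.0078, "y": -0.0039, "finger_gap": 0}]' > next.json && python3 steer.py next.json|q && $K &&
echo '[{"x": 0.0041, "y": -0.0013, "finger_gap": 0}, {"x": 0.0083, "y": -0.0028, "finger_gap": 0}, {"x": 0.0083, "y": -0.0028, "finger_gap": 0}]' > next.json && python3 steer.py next.json|q && $K
```

```text
t 12.05 alpha 157.7 r 50.3 resist -0.2 radial 5.0 fz -2.8 grip 30.0
t 12.30 alpha 165.3 r 50.2 resist -0.4 radial 4.6 fz -2.2 grip 30.0
t 12.55 alpha 172.9 r 50.1 resist 0.5 radial 3.9 fz -3.5 grip 30.0
t 12.80 alpha 180.6 r 50.0 resist 1.7 radial 2.4 fz -2.4 grip 30.0
t 13.05 alpha 188.3 r 49.9 resist 0.3 radial -0.6 fz -4.5 grip 30.0
t 13.30 alpha 195.8 r 49.8 resist -0.6 radial -2.9 fz -6.0 grip 30.0
t 13.55 alpha 203.2 r 49.8 resist 1.0 radial -4.5 fz -5.7 grip 30.0
t 13.80 alpha 210.6 r 49.6 resist 0.0 radial -5.6 fz -6.9 grip 30.0
t 14.05 alpha 217.9 r 49.5 resist -0.1 radial -7.7 fz -8.2 grip 30.0
t 14.30 alpha 225.3 r 49.4 resist 0.3 radial -7.1 fz -8.6 grip 30.0
t 14.55 alpha 232.8 r 49.3 resist -0.0 radial -8.1 fz -8.6 grip 30.0
t 14.80 alpha 240.2 r 49.2 resist 0.2 radial -8.2 fz -9.3 grip 30.0
t 15.05 alpha 247.7 r 49.2 resist 0.1 radial -7.6 fz -10.3 grip 30.0
t 15.30 alpha 252.9 r 48.7 resist 20.0 radial -9.7 fz -8.3 grip 30.0
```

In the tool's units: -1.2 mm / 750 = -0.0016, -0.6 mm / 750 = -0.0008.

```bash
echo '[{"finger_gap": 0}, {"finger_gap": 0}]' > next.json && python3 steer.py next.json; python3 chk.py 12 1; echo '[{"x": -0.0008, "y": 0.0003, "finger_gap": 0}, {"x": -0.0016, "y": 0.0005, "finger_gap": 0}, {"x": -0.0016, "y": 0.0005, "finger_gap": 0}, {"x": -0.0016, "y": 0.0005, "finger_gap": 0}]' > next.json && python3 steer.py next.json;python3 chk.py 12 1
```

```text
t: 15.47
eef_pos: [471.1, 166.4, 121.5]
tcp_rot: [3.138, 0.002, 1.49]
ft_force: [12.8, -15.7, -8.9]
opening: 0.206
grip_force: 30.0
t 15.47 alpha 252.8 r 48.7 resist 18.1 radial -9.1 fz -8.9 grip 30.0
t: 15.8
eef_pos: [471.2, 166.0, 121.5]
tcp_rot: [3.138, 0.0, 1.489]
ft_force: [11.2, -7.0, -8.6]
opening: 0.206
grip_force: 30.0
t 15.80 alpha 252.5 r 48.8 resist 9.3 radial -9.4 fz -8.6 grip 30.0
```

The stop is clear: after 260° of turning, resistance jumped to 20 N. The unloaded stop reading is alpha ≈ 252.2. Now I back off two turns.

In the tool's units: 79.49 mm / 750 = 0.106, 61.99 mm / 750 = 0.0827.

```bash
K="python3 chk.py 60 -1"; q() { cat >/dev/null; }
echo '[{"x": -0.0212, "y": 0.0125, "finger_gap": 0}, {"x": -0.0383, "y": 0.0321, "finger_gap": 0}, {"x": -0.0467, "y": 0.0567, "finger_gap": 0}, {"x": -0.045, "y": 0.0827, "finger_gap": 0}, {"x": -0.0335, "y": 0.106, "finger_gap": 0}]' > next.json && python3 steer.py next.json|q && $K &&
echo '[{"x": 0.0196, "y": 0.0171, "finger_gap": 0}, {"x": 0.0442, "y": 0.0255, "finger_gap": 0}, {"x": 0.0701, "y": 0.0238, "finger_gap": 0}, {"x": 0.0935, "y": 0.0123, "finger_gap": 0}, {"x": 0.1106, "y": -0.0073, "finger_gap": 0}]' > next.json && python3 steer.py next.json|q && $K &&
echo '[{"x": 0.0084, "y": -0.0246, "finger_gap": 0}, {"x": 0.0067, "y": -0.0506, "finger_gap": 0}, {"x": -0.0048, "y": -0.0739, "finger_gap": 0}, {"x": -0.0244, "y": -0.0911, "finger_gap": 0}, {"x": -0.049, "y": -0.0994, "finger_gap": 0}]' > next.json && python3 steer.py next.json|q && $K
echo '[{"finger_gap": 0}, {"finger_gap": 0}]' > next.json && python3 steer.py next.json; $K
```

```text
t 16.22 alpha 142.6 r 50.4 resist 4.3 radial -12.6 fz 1.9 grip 30.0
t 16.63 alpha 31.0 r 51.5 resist 4.7 radial -8.5 fz 0.9 grip 30.0
t 17.05 alpha 278.4 r 49.5 resist 4.4 radial -19.7 fz -12.2 grip 30.0
t: 17.22
eef_pos: [470.6, 186.7, 121.6]
tcp_rot: [3.141, 0.001, 1.488]
ft_force: [3.4, -3.9, -2.6]
opening: 0.207
grip_force: 30.0
t 17.22 alpha 276.8 r 49.1 resist -3.1 radial -4.1 fz -2.6 grip 30.0
```

One turn is nearly done, so I continue with the second.

In the tool's units: 62.51 mm / 750 = 0.0833, -56.1 mm / 750 = -0.0748.

```bash
K="python3 chk.py 60 -1"; q() { cat >/dev/null; }
echo '[{"x": -0.026, "y": 0.0017, "finger_gap": 0}, {"x": -0.0493, "y": 0.0132, "finger_gap": 0}, {"x": -0.0664, "y": 0.0328, "finger_gap": 0}, {"x": -0.0748, "y": 0.0574, "finger_gap": 0}, {"x": -0.0731, "y": 0.0833, "finger_gap": 0}]' > next.json && python3 steer.py next.json|q && $K &&
echo '[{"x": 0.0115, "y": 0.0233, "finger_gap": 0}, {"x": 0.0311, "y": 0.0405, "finger_gap": 0}, {"x": 0.0557, "y": 0.0488, "finger_gap": 0}, {"x": 0.0817, "y": 0.0471, "finger_gap": 0}, {"x": 0.105, "y": 0.0356, "finger_gap": 0}]' > next.json && python3 steer.py next.json|q && $K &&
echo '[{"x": 0.0171, "y": -0.0196, "finger_gap": 0}, {"x": 0.0255, "y": -0.0442, "finger_gap": 0}, {"x": 0.0238, "y": -0.0701, "finger_gap": 0}, {"x": 0.0123, "y": -0.0935, "finger_gap": 0}, {"x": -0.0073, "y": -0.1106, "finger_gap": 0}]' > next.json && python3 steer.py next.json|q && $K &&
echo '[{"x": -0.0246, "y": -0.0084, "finger_gap": 0}, {"x": -0.0347, "y": -0.0089, "finger_gap": 0}, {"x": -0.0449, "y": -0.0079, "finger_gap": 0}, {"x": -0.0449, "y": -0.0079, "finger_gap": 0}, {"x": -0.0449, "y": -0.0079, "finger_gap": 0}]' > next.json && python3 steer.py next.json && $K
```

```text
t 17.63 alpha 165.0 r 50.2 resist 3.5 radial -15.9 fz 0.8 grip 30.0
t 18.05 alpha 53.2 r 51.5 resist 5.4 radial -8.4 fz 3.6 grip 30.0
t 18.47 alpha 301.2 r 50.0 resist 4.2 radial -19.0 fz -8.2 grip 30.0
t: 18.88
eef_pos: [470.1, 172.1, 121.6]
tcp_rot: [3.141, 0.0, 1.488]
ft_force: [3.4, -2.5, -1.3]
opening: 0.203
grip_force: 30.0
t 18.88 alpha 259.7 r 48.8 resist -2.8 radial -3.1 fz -1.3 grip 30.0
```

Careful with the scale: shifts go in shares of 0.75 m and turns go in shares of 2 pi rad. That gives: -6.2 mm / 750 = -0.0083, -4 mm / 750 = -0.0053.

```bash
echo '[{"x": -0.0027, "y": 0.0007, "finger_gap": 0}, {"x": -0.0053, "y": 0.0013, "finger_gap": 0}, {"x": -0.0083, "y": 0.0021, "finger_gap": 0}, {"x": -0.0083, "y": 0.0021, "finger_gap": 0}, {"x": -0.0083, "y": 0.0021, "finger_gap": 0}]' > next.json && python3 steer.py next.json; python3 chk.py 60 -1; echo '[{"finger_gap": 0}, {"finger_gap": 0}, {"finger_gap": 0}]' > next.json && python3 steer.py next.json; python3 chk.py 60 -1
```

```text
t: 19.3
eef_pos: [471.1, 166.3, 121.6]
tcp_rot: [3.141, -0.0, 1.489]
ft_force: [1.0, 2.5, 4.4]
opening: 0.206
grip_force: 30.0
t 19.30 alpha 252.7 r 48.7 resist 2.3 radial -1.5 fz 4.4 grip 30.0
t: 19.55
eef_pos: [471.1, 166.3, 121.6]
tcp_rot: [3.141, 0.0, 1.489]
ft_force: [1.4, 2.0, 5.0]
opening: 0.205
grip_force: 30.0
t 19.55 alpha 252.7 r 48.7 resist 1.6 radial -1.8 fz 5.0 grip 30.0
```

```bash
echo '[{"x": -0.0004, "y": 0.0001, "finger_gap": 0}, {"x": -0.0007, "y": 0.0001, "finger_gap": 0}, {"x": -0.0007, "y": 0.0001, "finger_gap": 0}, {"x": -0.0007, "y": 0.0001, "finger_gap": 0}]' > next.json && python3 steer.py next.json; python3 chk.py 60 -1
python3 - <<'E'
from h import *
im=[]
for n in("top","side"):
    p,d=cams.read_camera(n)
    s=(slice(200,320),slice(300,420)) if n=="top" else (slice(190,340),slice(265,415))
    im.append(cv2.resize(p[s][...,::-1],(400,400),interpolation=2))
cv2.imwrite("pics/both3.png",np.hstack(im))
E
```

```text
t: 19.88
eef_pos: [471.2, 165.9, 121.6]
tcp_rot: [3.141, -0.0, 1.489]
ft_force: [0.8, 2.3, 4.7]
opening: 0.206
grip_force: 30.0
t 19.88 alpha 252.3 r 48.7 resist 2.1 radial -1.3 fz 4.7 grip 30.0
```

View pics/both3.png

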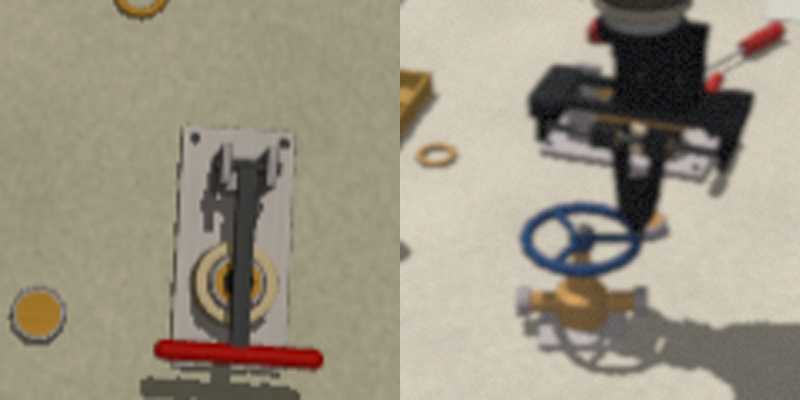

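The clamp is still down on the case (top view, foot at (240,285)). The gripper holds the handle at the wheel's right side (about (638,215)), at the stop reading plus two turns. I hand it in.

```bash
python3 -c "
from cell import env, cams
print(env.job_done())"
```

```text
the job is handed in; nothing more can be done
None
```

I handed the job in at about 20 s: the clamp arm is down with its foot on the watch case, and the valve was shut to its stop and then backed off two full turns (to within about 0.2° of the stop reading), with the gripper still holding the handle.

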